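# Ready the rice-cake slicer for a diagonal cut

### The arm

A 6-joint arm with a two-finger parallel gripper is mounted at the origin on the work surface. World frame = base frame: x ahead of the robot, y to its left, z up, the work surface at z = 0. Lengths are in m, angles in rad, forces in N, time in s.
With the tool pointing down it reaches from about 0.375 to 0.925 m from the base axis. Payload 5.7 kg.
Tool frame: the origin (TCP) lies between the finger pads; the fingertips stand 14 mm ahead of it and the grasp point (between the pads) lies 5 mm behind it; x points along the fingers, z is the direction in which the jaws open and shut, and the axes are right-handed (so a half turn about x gives the same grasp; the last joint's range is limited). The gripper opens to 88 mm and grips with 3 to 60 N. Pads are 20 mm wide; open, the fingers measure 115 mm over their backs; the gripper's body (75 mm by 178 mm) begins 61 mm behind the grasp point.
Start: joints at [1.155, 0.359, 1.51, -0, 1.272, -0.115], TCP at [0.178, 0.573, 0.237] pointing down, gripper open.
Joint ranges: [-2.97, 2.97], [-1.01, 2.36], [0.21, 2.38], [-0.96, 4.11], [0.2, 2.71], [-2.98, 2.98]. Speed limits (rad/s): [2.39, 2.39, 3.14, 3.14, 3.14, 3.14].

### API

Orientations are given as a rotation vector (axis times angle).
In Python, from plant import ctrl, snapshot, get_calibration gives the robot as it stands.
- The arm moves only by the tool servo_tool, never from a script. Its argument "series" is a list of rows, each a list of 7 numbers: the gripper command: -1 is shut, 1 is fully open, values between are in proportion, then the shift along the tool's x, y, z in mm, then the turn, a rotation vector about the tool's x, y, z in rad. A call has 1 to 10 rows; each row shifts and turns the commanded pose from where the row before left it, along the tool's axes as they then stand; what a row does not reach is not made up. A row lasts 1/10 s, in which the tool goes at most 50 mm and 8.59 degrees, less where a joint would pass 70% of its speed; a pose out of reach is approached as far as the arm can. A call with a gripper value outside its range is refused whole. The fingers move at their own pace and stop on an object; "squeeze" is the grip in N (left out, the last holds). Time passes only in rows, so rows that do not move let the fingers close. It gives the time, the measured TCP pose, the force and the opening at its end, in the units of the state.
- ctrl.get_state(): the state, without advancing time (a new reading comes with each control period).
- snapshot(name): name is "side" or "top" or "wrist"; returns (picture, depth): 420x560x3 uint8, red, green, blue; 420x560 float32, m along the optical axis (not along the pixel's ray), 0 where there is no reading.
- get_calibration(name): a dict with "fx", "fy", "cx", "cy" (pixels), "view" (4x4, takes a point from world to camera coordinates). Camera axes: x right, y down, z forward; pixel columns grow to the right and rows downward; lengths in m; the calibration is good to about 2 mm. A picture is of the moment at which its call begins: read the wrist's pose just before it. get_calibration takes no time and is no camera call; for the wrist camera it gives the pose at the moment of the call.
- ctrl.sign_off(): hands the job in, once; it reports no verdict.
The state is a dict: "clock": time; "joint_pos": joint angles; "dq": joint speeds; "joint_efforts": joint torques, N m; "eef_pos": TCP position; "tool_rot": TCP orientation; "force": force on the tool from outside, world axes, zero at the start; "wrist_torque": the same for the moment, N m; "gripper_width": finger opening in m.
Only numpy, scipy, OpenCV 4.12 (cv2) and the standard library are available. Lean on these libraries where they do the work, as an engineer would, in place of code of your own. Each camera call takes 0.05 s, during which the arm holds its last target.

### The job

Get the rice-cake slicer ready for a diagonal cut. Test its trip switch: press the test button fully so that the lever drops, then lift the lever back up until it stays up by itself. Turn the round cutting table until its scale reads 40 degrees against the index line, and lay every rice-cake bar flat in the low, empty aluminium sheet pan, without knocking over the jar or the oil bottle.

Things in the scene. Friction and masses are not known exactly. Their poses are not given: they have to be found in the camera images.
- cutter: slicer bed, fixed: grey round base, radius 105 mm, 30 mm high, carrying the round cutting table; grey housing 75 mm high behind it (110 to 190 mm from the centre along its +x, 200 mm wide). Origin: under the round base's centre, on the work surface. The index line, a white T-shaped mark, is on the base's rim at its -x side, 80 to 103 mm from the centre.
- dial (a joint): the cutting table's reading in rad, 0 to 2.3 (40 degrees = 0.698): the aluminium disc, radius 78 mm, top at 42 mm, turns about the vertical through the cutter's origin; the reading grows as it turns counter-clockwise seen from above. At reading r the fence lies along the cutter's x axis turned counter-clockwise by r. Stiff (0.12 N m); stays where it is left.
- zero_mark (a point): the broad dark zero mark of the scale, on the disc's rim, 66 mm from its centre. From it dark marks run clockwise round the rim, one each 10 degrees up to 130, longer each 30. The reading is the angle from the zero mark to the mark that stands at the index line; at reading 0 the zero mark is at the index line.
- fence_mid (a point): middle of the upright steel fence fixed across the disc, on the disc's axis, 60 mm above the work surface: a good grip to turn it by. The fence is 100 mm long, 14 mm thick and rises from 42 to 78 mm above the work surface; one end points at the zero mark.
- breaker: the trip switch, a fixed grey box 140 mm (x) by 170 mm (y, from -60 to +110 mm) by 60 mm high; origin on the work surface, its -x side faces the robot's side. A lever with a ball stands on it at y = 0 and a raised block, 50 mm square with its top at 101 mm, carries the test button at x = 2, y = 75 mm.
- button_top (a point): centre of the top face of the test button, a white round push button of 14 mm radius; it stands 112 mm above the work surface, 11 mm proud of its block, and is pressed straight down. Its travel is 8 mm; fully down it needs about 7 N.
- test_button (a joint): travel of the test button in m, 0 at rest, 0.008 fully pressed; springs back. Beyond about 6.5 mm it tips the lever over.
- lever (a joint): trip lever angle in rad: 0 = up and set, resting on its stop 0.25 rad past upright towards the box's +x; grows as it swings over towards the box's -x; 1.55 = dropped on its lower stop, nearly level. It swings freely and falls by its weight to whichever side of upright (0.25) it is on, so it stays up only once lifted past upright.
- lever_ball (a point): centre of the black ball of 12 mm radius at the lever's end, 75 mm from the pivot.
- lever_pivot (a point): the lever's pivot, fixed on the box at x = 20, y = 0, 78 mm above the work surface; the pivot axis is the box's y axis.
- pan: the low aluminium sheet pan, fixed: 340 mm (its x) by 180 mm (its y), floor 4 mm thick, rim 4 mm thick and 10 mm high; origin under its centre on the work surface. All bars fit side by side across it.
- bar1_center (a point): a rice-cake bar: a firm beige block with beans on top, 110 mm long (its x axis), 45 mm wide and 45 mm high, about 0.23 kg; this point is its centre. All bars are alike; three or four of the four are present. At the start they lie flat on the bare table, at least 20 mm apart
- bar2_center (a point): a rice-cake bar: a firm beige block with beans on top, 110 mm long (its x axis), 45 mm wide and 45 mm high, about 0.23 kg; this point is its centre. All bars are alike; three or four of the four are present. At the start they lie flat on the bare table, at least 20 mm apart
- bar3_center (a point): a rice-cake bar: a firm beige block with beans on top, 110 mm long (its x axis), 45 mm wide and 45 mm high, about 0.23 kg; this point is its centre. All bars are alike; three or four of the four are present. At the start they lie flat on the bare table, at least 20 mm apart
- bar4_center (a point): a rice-cake bar: a firm beige block with beans on top, 110 mm long (its x axis), 45 mm wide and 45 mm high, about 0.23 kg; this point is its centre. All bars are alike; three or four of the four are present. At the start they lie flat on the bare table, at least 20 mm apart
- jar: a squat glass jar with a steel cap, 48 mm wide, 55 mm high, between bars and pan; origin under its centre. Not to be knocked over.
- oil: an amber glass oil bottle 64 mm wide, 190 mm high, at the left, behind the trip switch; origin under its centre. Not to be knocked over.
Mind the look-alikes: they are no part of the job. Leave any black look-alike of the part that bears bar4_center alone.

How it is judged:
On the way, in this order (a step that is already met when the one before it is completed fails the run):
1. the test button is pressed (value of joint test_button above 0.005 m), for 0.02 s.
2. the lever has dropped (value of joint lever above 1.2 rad), for 0.1 s.
3. the lever is lifted back up and stays there (value of joint lever below 0.1 rad), for 0.3 s.
At the end, for the whole second after the job is handed in: The lever is up on its stop (within 0.1 rad), the cutting table reads 40 degrees within 4 degrees, and every bar present lies flat on the floor of the sheet pan, inside its rim (value of joint lever below 0.1 rad and value of joint dial between 0.6281 and 0.7681 rad and x of bar1_center in the frame of pan between -0.165 and 0.165 m and y of bar1_center in the frame of pan between -0.085 and 0.085 m and z of bar1_center in the frame of pan between 0.018 and 0.0305 m and x of bar2_center in the frame of pan between -0.165 and 0.165 m and y of bar2_center in the frame of pan between -0.085 and 0.085 m and z of bar2_center in the frame of pan between 0.018 and 0.0305 m and x of bar3_center in the frame of pan between -0.165 and 0.165 m and y of bar3_center in the frame of pan between -0.085 and 0.085 m and z of bar3_center in the frame of pan between 0.018 and 0.0305 m and x of bar4_center in the frame of pan between -0.165 and 0.165 m and y of bar4_center in the frame of pan between -0.085 and 0.085 m and z of bar4_center in the frame of pan between 0.018 and 0.0305 m); the robot touches nothing.
It fails at once if the jar is knocked over (angle between jar's own z axis and vertical above 0.7 rad).
It fails at once if the oil bottle is knocked over (angle between oil's own z axis and vertical above 0.7 rad).
Of bar1, bar2, bar3, bar4 only 3 to 4 are there at a start; the rules pass over those that are not, and their reading is None.
At some moment in a run one of bar1, bar2, bar3, bar4 may be knocked a few centimetres aside while the robot is not near it.
Once in a run the grip may slacken for a moment while it holds something.
It also fails if it takes over 208 s, if anything falls off the work surface, if the arm or the gripper's body presses on something with over 40 N, if the wrist force passes 120 N, or if a joint passes its speed limit or range.

## Working session

There is one attempt and no reset: what is moved stays moved. The work goes in short steps, Python scripts to look and compute and a tool call to move; the robot and the scene stay as the last step left them, time stands still between calls to the robot, and variables do not carry over. Pictures are saved under pics/ and viewed, and the job is handed in when it is done.

Besides the shell and the picture viewer there is one more tool, called after "Request:" as name(argument=value, ...), one argument or row to a line, values as JSON. servo_tool: Moves the arm, as the interface text tells. Its arguments: {"type":"object","properties":{"series":{"type":"array"},"squeeze":{"type":"number"}},"required":["series"]}

```bash
ls; mkdir -p pics; cat > h.py <<'E'
import numpy as np, cv2, json
from scipy.spatial.transform import Rotation as R
from plant import ctrl, snapshot, get_calibration
def take(name, fn):
    cal=get_calibration(name); im,d=snapshot(name)
    cv2.imwrite('pics/'+fn+'.png', im[:,:,::-1]); np.savez('pics/'+fn+'.npz',im=im,d=d,K=[cal['fx'],cal['fy'],cal['cx'],cal['cy']],V=np.array(cal['view']))
    return im,d,cal
def load(fn):
    z=np.load('pics/'+fn+'.npz'); return z['im'],z['d'],z['K'],z['V']
def cloud(fn):
    im,d,K,V=load(fn); v,u=np.mgrid[:d.shape[0],:d.shape[1]]
    P=np.stack([(u-K[2])/K[0]*d,(v-K[3])/K[1]*d,d],-1)
    W=np.linalg.inv(V); return P@W[:3,:3].T+W[:3,3], im, d
def proj(fn,p):
    im,d,K,V=load(fn); c=V[:3,:3]@np.array(p)+V[:3,3]; return c[0]/c[2]*K[0]+K[2], c[1]/c[2]*K[1]+K[3]
E
python3 - <<'E'
from h import *
s=ctrl.get_state(); print(s)
for n in ['side','top','wrist']:
    take(n,n+'0')
print(R.from_rotvec(s['tool_rot']).as_matrix())
E
```

```text
pics
{'clock': 0.0, 'joint_pos': array([ 1.15492569e+00,  3.59466184e-01,  1.51139167e+00, -4.09974416e-05,
        1.27248956e+00, -1.15087674e-01]), 'dq': array([-0.00039114,  0.00112451, -0.00153441,  0.0003639 ,  0.00175148,
        0.00065231]), 'joint_efforts': array([ 2.40025925e-03, -5.15374124e+01, -2.70732075e+01,  6.78424467e-02,
        3.50095436e-02, -1.49020307e-04]), 'eef_pos': array([0.17751414, 0.57246792, 0.23584819]), 'tool_rot': array([-0.98580722,  1.33814807,  0.98430307]), 'force': array([ 0.18624142,  0.79854579, -0.23237996]), 'wrist_torque': array([ 0.02612585,  0.03666846, -0.02874482]), 'gripper_width': 0.0882143104651415}
[[-6.73051798e-04 -9.55108341e-01  2.96255977e-01]
 [-1.62102196e-03  2.96256697e-01  9.55106979e-01]
 [-9.99998460e-01  1.62599027e-04 -1.74764769e-03]]
```

View pics/side0.png

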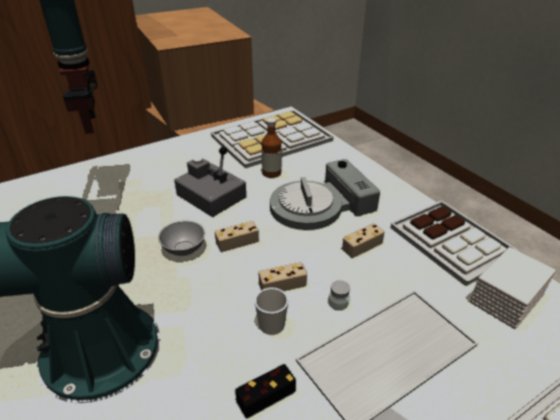

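View pics/top0.png

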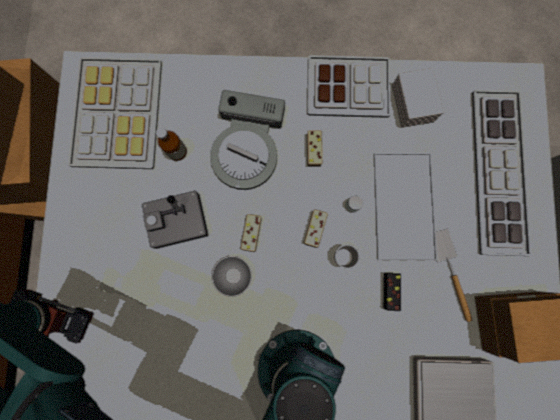

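View pics/wrist0.png

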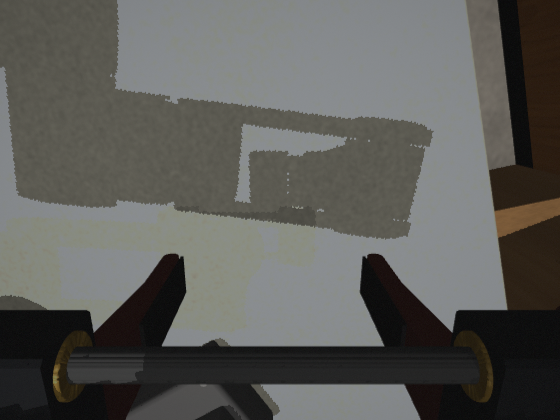

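The top view (up = +x, left = +y) shows three beige bars at about (314,148), (251,232) and (316,229). The black decoy is at (392,291), the pan at (404,207), the jar at (353,203), the slicer at (243,155), the switch at (173,220) and the oil bottle at (170,145). Next I'll measure them.

```bash
python3 - <<'E'
from h import *
W,im,d=cloud('top0')
for nm,(u,v) in dict(b_far=(314,148),b_l=(251,232),b_r=(316,229),black=(392,291),pan=(404,207),jar=(353,203),oil=(170,145),dial=(243,155),tray2=(450,385)).items():
    print(nm,W[v,u].round(3))
# bars: height band 0.03-0.06
hsv=cv2.cvtColor(im,cv2.COLOR_RGB2HSV)
def blob(u0,u1,v0,v1,z0,z1):
    P=W[v0:v1,u0:u1].reshape(-1,3); m=(P[:,2]>z0)&(P[:,2]<z1); P=P[m]
    r=cv2.minAreaRect((P[:,:2]*1000).astype(np.float32)); return len(P),np.round(r[0],1),np.round(r[1],1),round(r[2],1),np.median(P[:,2]).round(4),P[:,:2].mean(0).round(4)
for nm,b in dict(b_far=(300,330,122,175),b_l=(235,270,208,258),b_r=(300,330,203,255)).items(): print(nm,blob(*b,0.037,0.055))
print('jar',blob(340,367,192,216,0.045,0.07))
print('oil',blob(150,192,122,165,0.03,0.3))
print('breaker',blob(135,215,185,255,0.05,0.07)); print('block',blob(135,215,185,255,0.095,0.106));print('btn',blob(135,215,185,255,0.108,0.12));print('lever',blob(160,215,185,225,0.12,0.2))
print('disc',blob(205,285,115,195,0.036,0.05)); print('fence',blob(210,275,125,185,0.07,0.085));print('housing',blob(210,290,85,130,0.065,0.085)); print('base',blob(205,285,115,195,0.02,0.036))
P=W[145:270,365:445]; print('panz',np.histogram(P[...,2],bins=np.arange(-0.01,0.03,0.002)))
E
python3 - <<'E'
import cv2
im=cv2.imread('pics/top0.png'); 
cv2.imwrite('pics/crop0.png',cv2.resize(im[80:280,60:320],None,fx=3,fy=3,interpolation=cv2.INTER_CUBIC)[:600,:800])
E
```

```text
b_far [ 0.662 -0.038  0.048]
b_l [0.398 0.147 0.042]
b_r [ 0.412 -0.047  0.047]
black [ 0.236 -0.272  0.048]
pan [ 0.493 -0.327 -0.001]
jar [ 0.493 -0.157  0.054]
oil [0.634 0.384 0.133]
dial [0.63  0.179 0.065]
tray2 [-0.019 -0.428  0.06 ]
b_far (502, array([668.1, -38.3]), array([109.7,  44.3]), 0.8, np.float64(0.0447), array([ 0.6679, -0.0382]))
b_l (546, array([383.9, 152.9]), array([ 50.2, 137.9]), 77.7, np.float64(0.0451), array([0.3959, 0.15  ]))
b_r (538, array([416.2, -45.8]), array([ 44.9, 109.8]), 75.0, np.float64(0.0451), array([ 0.4154, -0.0451]))
jar (161, array([ 494.3, -161.7]), array([40.1, 39.8]), 4.1, np.float64(0.0551), array([ 0.4941, -0.1617]))
oil (621, array([650.5, 393.2]), array([57.9, 63.1]), 46.3, np.float64(0.1257), array([0.6425, 0.387 ]))
breaker (2095, array([430.5, 381.3]), array([140.2, 170.8]), 15.6, np.float64(0.0599), array([0.427 , 0.3704]))
block (225, array([426.7, 403. ]), array([ 50.4, 104.2]), 15.1, np.float64(0.101), array([0.4197, 0.4255]))
btn (78, array([442.5, 403.5]), array([26.4, 95.5]), 41.5, np.float64(0.1122), array([0.4218, 0.4263
[... 165 characters left out ...]
), 88.4, np.float64(0.0421), array([0.6417, 0.1804]))
fence (166, array([638.4, 182.4]), array([99.6, 15.1]), 67.4, np.float64(0.0774), array([0.6375, 0.1821]))
housing (1477, array([785.3, 160.7]), array([199.9,  76.5]), 80.9, np.float64(0.0742), array([0.7833, 0.1585]))
base (1715, array([652.7, 181. ]), array([209.8, 237.5]), 83.5, np.float64(0.0296), array([0.646 , 0.1789]))
panz (array([   2,   27,  169,  559, 1208, 1843, 2243, 1926, 1129,  483,  207,
        110,   29,   11,    0,    0,    0,    0,    0]), array([-0.01 , -0.008, -0.006, -0.004, -0.002,  0.   ,  0.002,  0.004,
        0.006,  0.008,  0.01 ,  0.012,  0.014,  0.016,  0.018,  0.02 ,
        0.022,  0.024,  0.026,  0.028]))
```

View pics/crop0.png

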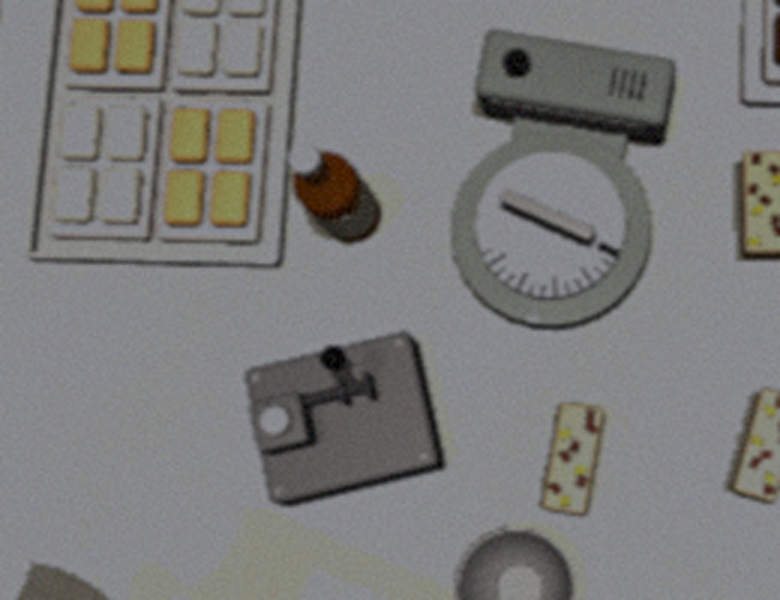

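```bash
cat >> h.py <<'E'
def go(p,ang=None,tilt=True):
    """print tool-frame shift (mm) to world point p, then turn (rad) to bring jaw axis to ang deg with x down"""
    s=ctrl.get_state(); M=R.from_rotvec(s['tool_rot']).as_matrix()
    d=M.T@(np.array(p)-s['eef_pos'])*1000
    cur=np.degrees(np.arctan2(M[1,2],M[0,2]))
    print('clock',round(s['clock'],2),'tcp',s['eef_pos'].round(4),'jaw',cur.round(1),'w',round(s['gripper_width'],4),'F',s['force'].round(1))
    print(' shift xyz mm',d.round(1))
    if ang is not None:
        a=(ang-cur+90)%180-90; a2=np.radians(a)
        T=np.stack([[0,0,-1],[np.sin(np.radians(cur+a)),-np.cos(np.radians(cur+a)),0],[np.cos(np.radians(cur+a)),np.sin(np.radians(cur+a)),0]],1)
        T[:,1]=np.cross(T[:,2],T[:,0])
        print(' full turn rotvec',R.from_matrix(M.T@T).as_rotvec().round(3),'j6',s['joint_pos'][5].round(2))
E
python3 - <<'E'
from h import *
W,im,d=cloud('top0')
# bar_l PCA
P=W[208:258,235:270]; m=(P[...,2]>0.037)&(P[...,2]<0.055); 
n,l,st,c=cv2.connectedComponentsWithStats(m.astype(np.uint8)); i=1+st[1:,4].argmax(); 
m=cv2.morphologyEx((l==i).astype(np.uint8),cv2.MORPH_OPEN,np.ones((5,5)))>0
r=cv2.minAreaRect((P[m][:,:2]*1000).astype(np.float32)); print('bar_l',r)
# pan by edges: rim mask, ray to plane z=0.01
_,_,K,V=load('top0'); Wi=np.linalg.inv(V)
g=cv2.cvtColor(im,cv2.COLOR_RGB2GRAY)
def ray(u,v,z):
    dd=Wi[:3,:3]@np.array([(u-K[2])/K[0],(v-K[3])/K[1],1]); o=Wi[:3,3]; return o+dd*(z-o[2])/dd[2]
print('cam',Wi[:3,3].round(3))
c=g[140:275,360:450]; cv2.imwrite('pics/pancrop.png',cv2.resize(im[140:310,330:450,::-1],None,fx=3.5,fy=3.5,interpolation=cv2.INTER_CUBIC))
bl=c.astype(int); med=cv2.medianBlur(c,15); dk=(med.astype(int)-cv2.GaussianBlur(c,(3,3),0)>12).astype(np.uint8)
n,l,st,ce=cv2.connectedComponentsWithStats(dk,connectivity=8)
i=1+st[1:,2:4].prod(1).argmax(); print(st[i])
ys,xs=np.where(l==i); pts=np.array([ray(x+360,y+140,0.005)[:2]*1000 for x,y in zip(xs,ys)],np.float32); print('pan',cv2.minAreaRect(pts))
E
```

```text
bar_l ((398.0783386230469, 149.91363525390625), (45.05537033081055, 107.72499084472656), 81.4630355834961)
cam [0.292 0.065 1.279]
[ 13  13  65 109 669]
pan ((495.751953125, -325.119140625), (341.6654357910156, 187.430908203125), 1.5694347620010376)
```

View pics/pancrop.png

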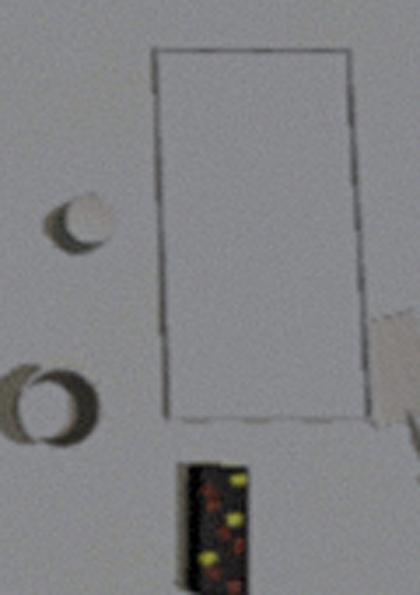

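```bash
python3 - <<'E'
from h import *
go([.4189,.4299,.237],105.6)
E
```

```text
clock 0.15 tcp [0.1776 0.5726 0.236 ] jaw 72.8 w 0.0879 F [-0.9  0.6  0.4]
 shift xyz mm [  -1.  -272.8  -64.8]
 full turn rotvec [-0.573 -0.001 -0.001] j6 -0.12
```

Request:
servo_tool(
  series=[
    [-1,0,-34,-8,0,0,0],
    [-1,0,-34,-8,0,0,0],
    [-1,0,-34,-8,0,0,0],
    [-1,0,-34,-8,0,0,0],
    [-1,0,-34,-8,0,0,0],
    [-1,0,-34,-8,0,0,0],
    [-1,0,-34,-8,0,0,0],
    [-1,0,-35,-9,0,0,0],
    [-1,0,0,0,0,0,0],
  ],
  squeeze=20,
)

```text
clock: 1.05
eef_pos: [0.4228, 0.4279, 0.2364]
tool_rot: [-0.983, 1.337, 0.98]
force: [-0.1, 0.8, -0.0]
gripper_width: 0.0194
```

Request:
servo_tool(
  series=[
    [-1,0,0,0,-0.143,0,0],
    [-1,0,0,0,-0.143,0,0],
    [-1,0,0,0,-0.143,0,0],
    [-1,0,0,0,-0.143,0,0],
    [-1,0,0,0,0,0,0],
  ],
)

```text
clock: 1.55
eef_pos: [0.4184, 0.4303, 0.2363]
tool_rot: [-1.407, 1.068, 1.408]
force: [0.1, -0.5, -0.2]
gripper_width: 0.0004
```

```bash
python3 - <<'E'
from h import *
go([.4189,.4299,.127],105.6)
for n in ['top','wrist']: take(n,n+'1')
W,im,d=cloud('top1')
E
```

```text
clock 1.55 tcp [0.4184 0.4303 0.2363] jaw 105.6 w 0.0004 F [ 0.1 -0.5 -0.2]
 shift xyz mm [109.3  -0.5  -0.5]
 full turn rotvec [ 0.001 -0.    -0.001] j6 -1.16
```

View pics/wrist1.png

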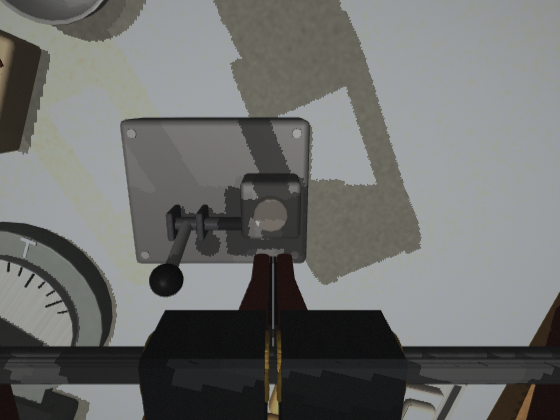

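View pics/top1.png

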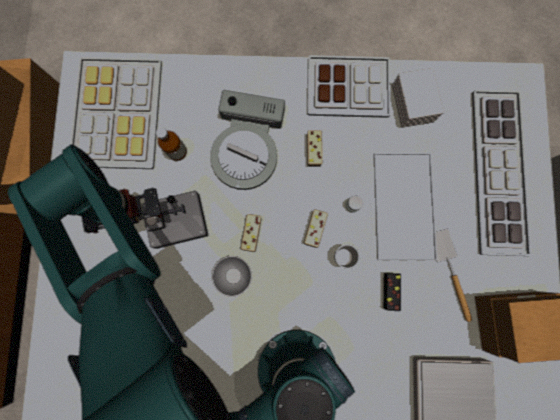

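The wrist view shows the white button at (270,214) and the lever up with its ball at (166,280). The top view still shows three beige bars and no fourth.

```bash
python3 - <<'E'
from h import *
W,im,d=cloud('wrist1')
P=W[195:235,250:290].reshape(-1,3); m=(P[:,2]>.107)&(P[:,2]<.118); print(m.sum(),P[m].mean(0).round(4),P[m][:,:2].min(0).round(4),P[m][:,:2].max(0).round(4))
print(W[214,270],W[280,166])
E
```

```text
912 [0.4219 0.4267 0.1117] [0.4088 0.4131] [0.4356 0.4405]
[0.42170237 0.42652697 0.11186093] [0.47216054 0.36622578 0.16082035]
```

Request:
servo_tool(
  series=[
    [-1,35,-1,-2,0,0,0],
    [-1,35,0,0,0,0,0],
    [-1,32,0,0,0,0,0],
    [-1,4,0,0,0,0,0],
    [-1,3,0,0,0,0,0],
    [-1,3,0,0,0,0,0],
    [-1,3,0,0,0,0,0],
    [-1,2,0,0,0,0,0],
    [-1,1,0,0,0,0,0],
    [-1,0,0,0,0,0,0],
  ],
)

```text
clock: 2.65
eef_pos: [0.4216, 0.4292, 0.1195]
tool_rot: [-1.406, 1.066, 1.405]
force: [-0.1, 2.0, 4.0]
gripper_width: 0.0002
```

```bash
python3 - <<'E'
from h import *
go([.4189,.4299,.118],105.6)
for n in ['side','wrist']: take(n,n+'2')
E
```

```text
clock 2.65 tcp [0.4216 0.4292 0.1195] jaw 105.5 w 0.0002 F [-0.1  2.   4. ]
 shift xyz mm [1.5 2.4 1.4]
 full turn rotvec [-0.001  0.001  0.002] j6 -1.16
```

View pics/wrist2.png

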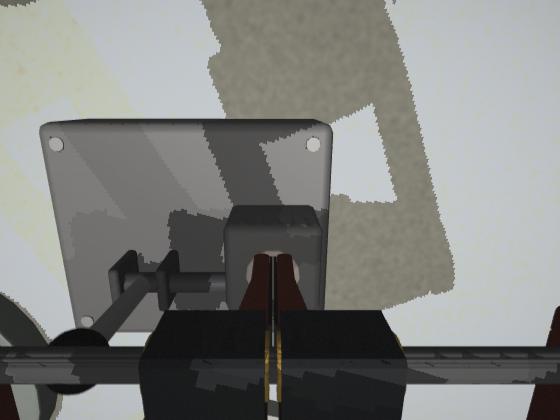

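Tips are centred on the button, about 6.5 mm down, and the lever is still up. I'll press further.

Request:
servo_tool(
  series=[
    [-1,1,0,0,0,0,0],
    [-1,1,0,0,0,0,0],
    [-1,0.5,0,0,0,0,0],
    [-1,0,0,0,0,0,0],
    [-1,0,0,0,0,0,0],
  ],
)

```text
clock: 3.25
eef_pos: [0.4216, 0.4292, 0.1181]
tool_rot: [-1.406, 1.066, 1.405]
force: [-2.3, 0.5, 17.4]
gripper_width: 0.0007
```

```bash
python3 - <<'E'
from h import *
go([.4189,.4299,.118],105.6)
for n in ['side','wrist']: take(n,n+'3')
E
```

```text
clock 3.25 tcp [0.4216 0.4292 0.1181] jaw 105.5 w 0.0007 F [-2.3  0.5 17.4]
 shift xyz mm [0.1 2.4 1.4]
 full turn rotvec [-0.001  0.001  0.003] j6 -1.16
```

View pics/wrist3.png

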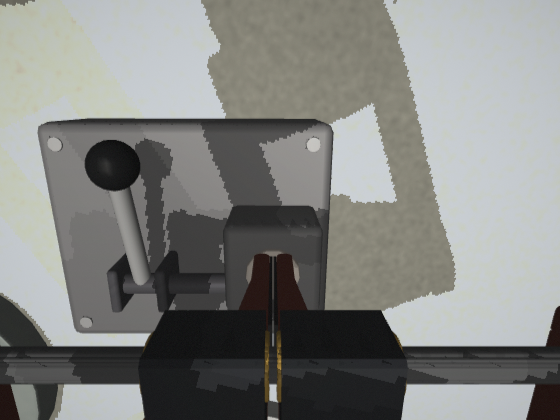

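The lever has dropped: ball at (112,165), button held down at 17 N. I'll rise and head for the ball.

Request:
servo_tool(
  series=[
    [-0.2,-20,0,0,0,0,0],
    [-0.2,-30,0,0,0,0,0],
    [-0.2,-22,0,0,0,0,0],
    [-0.2,0,0,0,0,0,0],
  ],
)

```text
clock: 3.75
eef_pos: [0.4219, 0.4291, 0.1905]
tool_rot: [-1.406, 1.065, 1.404]
force: [1.5, -0.7, -0.2]
gripper_width: 0.0287
```

```bash
python3 - <<'E'
from h import *
W,im,d=cloud('wrist3')
P=W[135:195,80:145].reshape(-1,3); m=(P[:,2]>.088)&(P[:,2]<.125); Q=P[m]
# sphere fit radius .012
from scipy.optimize import least_squares
r=least_squares(lambda c:np.linalg.norm(Q-c,axis=1)-.012,Q.mean(0)-[0,0,.01],loss='soft_l1',f_scale=.001); print(r.x.round(4),m.sum())
go([*r.x[:2],.19],105.6)
E
```

```text
[0.3906 0.3404 0.0979] 2344
clock 3.75 tcp [0.4219 0.4291 0.1905] jaw 105.5 w 0.0287 F [ 1.5 -0.7 -0.2]
 shift xyz mm [  0.2  53.9 -77.1]
 full turn rotvec [-0.001  0.001  0.004] j6 -1.16
```

Request:
servo_tool(
  series=[
    [0.15,0,14,-19,0,0,0],
    [0.15,0,14,-19,0,0,0],
    [0.15,0,14,-19,0,0,0],
    [0.15,0,13,-18,0,0,0],
    [0.15,0,0,0,0,0,0],
    [0.15,30,0,0,0,0,0],
    [0.15,30,0,0,0,0,0],
    [0.15,20,0,0,0,0,0],
    [0.15,17,0,0,0,0,0],
    [0.15,0,0,0,0,0,0],
  ],
)

```text
clock: 4.75
eef_pos: [0.3861, 0.3406, 0.0882]
tool_rot: [-1.406, 1.074, 1.409]
force: [0.2, 0.6, 0.2]
gripper_width: 0.0507
```

```bash
python3 - <<'E'
from h import *
go([.389,.342,.093],105.6)
take('wrist','wrist4')
E
```

```text
clock 4.75 tcp [0.3861 0.3406 0.0882] jaw 105.5 w 0.0507 F [0.2 0.6 0.2]
 shift xyz mm [-4.8 -3.1  0.6]
 full turn rotvec [-0.001 -0.002 -0.005] j6 -1.25
```

View pics/wrist4.png

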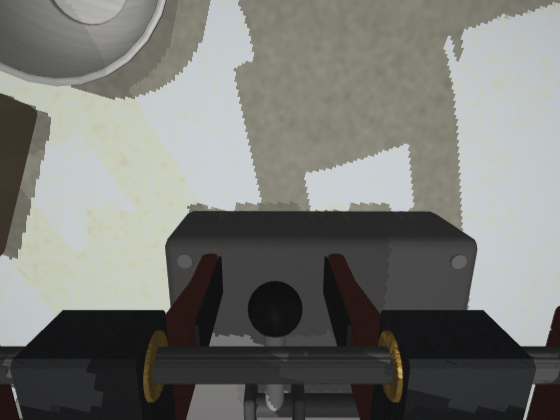

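Request:
servo_tool(
  series=[
    [0.15,-3,-2,0,0,0,0],
    [-1,0,0,0,0,0,0],
    [-1,0,0,0,0,0,0],
    [-1,0,0,0,0,0,0],
    [-1,0,0,0,0,0,0],
  ],
  squeeze=15,
)

```text
clock: 5.3
eef_pos: [0.3899, 0.3425, 0.0946]
tool_rot: [-1.405, 1.067, 1.406]
force: [-1.5, 2.5, 1.5]
gripper_width: 0.0228
```

```bash
python3 - <<'E'
from h import *
go([.389,.342,.093],105.6)
take('wrist','wrist5')
# arc rows: ball offsets in box frame from dropped, angle a from 1.55 to 0.05
a=np.linspace(1.55,0.0,11); x=75*np.sin(.25-a); z=75*np.cos(.25-a)
print(np.stack([-np.diff(z),-np.diff(x)],1).round(1))
E
```

```text
clock 5.3 tcp [0.3899 0.3425 0.0946] jaw 105.5 w 0.0228 F [-1.5  2.5  1.5]
 shift xyz mm [ 1.6  1.  -0.2]
 full turn rotvec [-0.002  0.001  0.001] j6 -1.26
[[-10.9  -4. ]
 [-10.2  -5.6]
 [ -9.2  -7.1]
 [ -8.   -8.4]
 [ -6.6  -9.6]
 [ -5.  -10.5]
 [ -3.3 -11.1]
 [ -1.6 -11.5]
 [  0.2 -11.6]
 [  2.  -11.4]]
```

View pics/wrist5.png

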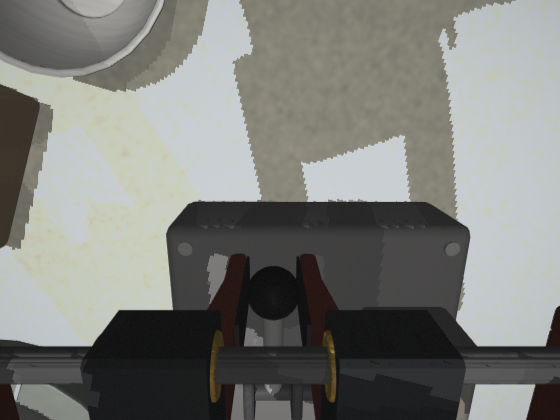

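The ball is held at 22.8 mm opening, close to its diameter. Now the lift along the arc.

Request:
servo_tool(
  series=[
    [-1,-11,-4,0,0,0,0],
    [-1,-10,-6,0,0,0,0],
    [-1,-9,-7,0,0,0,0],
    [-1,-8,-8,0,0,0,0],
    [-1,-7,-10,0,0,0,0],
  ],
)

```text
clock: 5.85
eef_pos: [0.4242, 0.3519, 0.1402]
tool_rot: [-1.406, 1.068, 1.406]
force: [-0.9, 5.3, -3.9]
gripper_width: 0.023
```

Request:
servo_tool(
  series=[
    [-1,-5,-10,0,0,0,0],
    [-1,-3,-11,0,0,0,0],
    [-1,-2,-12,0,0,0,0],
    [-1,0,-11,0,0,0,0],
    [-1,2,-10,0,0,0,0],
    [-1,0,0,0,0,0,0],
  ],
)

```text
clock: 6.45
eef_pos: [0.4785, 0.3669, 0.1479]
tool_rot: [-1.406, 1.065, 1.404]
force: [0.2, 4.2, 5.6]
gripper_width: 0.0228
```

```bash
python3 - <<'E'
from h import *
go([.4744,.3676,.146],105.6)
take('wrist','wrist6')
E
```

```text
clock 6.45 tcp [0.4785 0.3669 0.1479] jaw 105.5 w 0.0228 F [0.2 4.2 5.6]
 shift xyz mm [1.9 3.7 1.7]
 full turn rotvec [-0.002  0.001  0.004] j6 -1.3
```

View pics/wrist6.png

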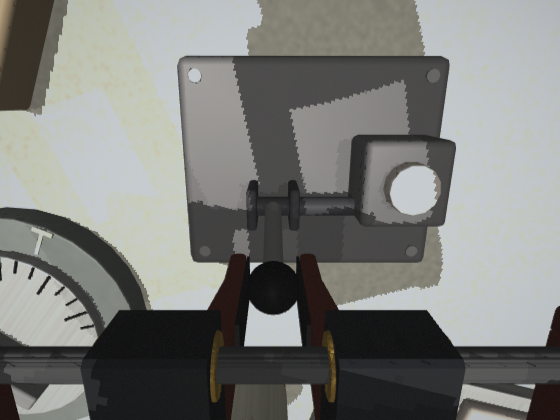

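The ball is at its up stop. I'll open gently, then rise.

Request:
servo_tool(
  series=[
    [-0.2,0,0,0,0,0,0],
    [0,0,0,0,0,0,0],
    [0.1,0,0,0,0,0,0],
    [0.1,-15,0,0,0,0,0],
    [0.1,-30,0,0,0,0,0],
    [0.1,-30,0,0,0,0,0],
    [0.1,0,0,0,0,0,0],
  ],
)

```text
clock: 7.2
eef_pos: [0.4777, 0.3666, 0.226]
tool_rot: [-1.408, 1.062, 1.402]
force: [0.6, 0.0, 0.1]
gripper_width: 0.0481
```

```bash
python3 - <<'E'
from h import *
go([.638,.183,.22],-22.6)
take('wrist','wrist7')
E
```

```text
clock 7.2 tcp [0.4777 0.3666 0.226 ] jaw 105.5 w 0.0481 F [0.6 0.  0.1]
 shift xyz mm [   6.5 -105.2 -219.9]
 full turn rotvec [-0.905 -0.002  0.006] j6 -1.3
```

View pics/wrist7.png

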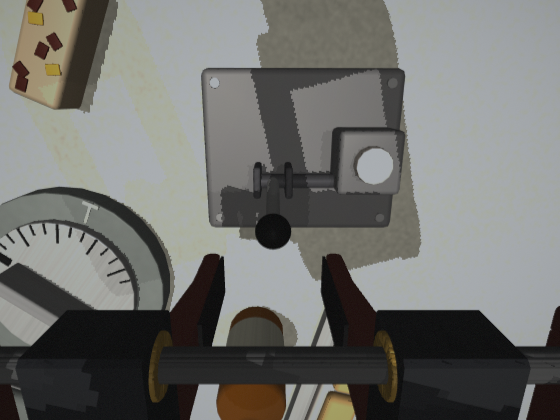

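The lever stays up on its own, with its ball at (273,231). Next is the dial.

Request:
servo_tool(
  series=[
    [0.1,0,-17,-37,0,0,0],
    [0.1,0,-17,-37,0,0,0],
    [0.1,0,-18,-37,0,0,0],
    [0.1,0,-18,-37,0,0,0],
    [0.1,0,-18,-36,0,0,0],
    [0.1,0,-17,-36,0,0,0],
    [0.1,0,0,0,0,0,0],
  ],
)

```text
clock: 7.95
eef_pos: [0.6379, 0.1774, 0.2201]
tool_rot: [-1.405, 1.073, 1.403]
force: [-0.1, -0.1, 0.6]
gripper_width: 0.0483
```

Request:
servo_tool(
  series=[
    [0.1,0,0,0,-0.14,0,0],
    [0.1,0,0,0,-0.14,0,0],
    [0.1,0,0,0,-0.14,0,0],
    [0.1,0,0,0,-0.14,0,0],
    [0.1,0,0,0,-0.14,0,0],
    [0.1,0,0,0,-0.14,0,0],
    [0.1,0,0,0,-0.065,0,0],
    [0.1,0,0,0,0,0,0],
  ],
)

```text
clock: 8.75
eef_pos: [0.6341, 0.1823, 0.2206]
tool_rot: [-2.003, 0.401, 2.009]
force: [0.0, -0.5, -0.1]
gripper_width: 0.0481
```

```bash
python3 - <<'E'
from h import *
go([.638,.183,.062],-22.6)
take('wrist','wrist8')
W,im,d=cloud('wrist8')
m=(W[...,2]>.070)&(W[...,2]<.083)&(np.hypot(W[...,0]-.638,W[...,1]-.183)<.06)
print(m.sum(),cv2.minAreaRect((W[m][:,:2]*1000).astype(np.float32)))
E
```

```text
clock 8.75 tcp [0.6341 0.1823 0.2206] jaw 157.4 w 0.0481 F [ 0.  -0.5 -0.1]
 shift xyz mm [158.6  -2.4  -3.8]
 full turn rotvec [ 0.001  0.003 -0.002] j6 -2.57
1922 ((642.2117919921875, 179.05772399902344), (100.0813217163086, 13.992910385131836), 66.6083755493164)
```

View pics/wrist8.png

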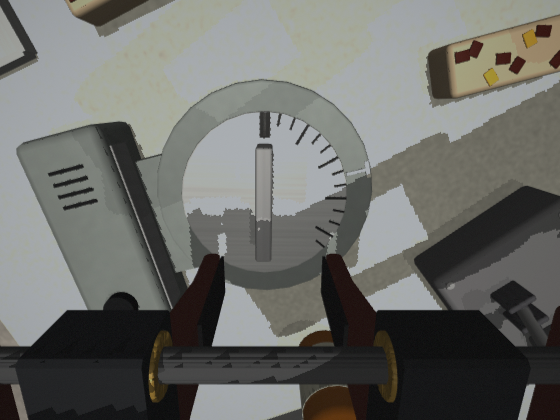

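Fence centred between the jaws, zero mark at (265,122), index near (358,170) between 70 and 80. Next I'll go down.

Request:
servo_tool(
  series=[
    [0.1,30,-1,-6,0,0,0],
    [0.1,30,0,0,0,0,0],
    [0.1,30,0,0,0,0,0],
    [0.1,30,0,0,0,0,0],
    [0.1,25,0,0,0,0,0],
    [0.1,12,0,0,0,0,0],
    [0.1,0,0,0,0,0,0],
    [0.1,0,0,0,0,0,0],
  ],
  squeeze=30,
)

```text
clock: 9.6
eef_pos: [0.6419, 0.1807, 0.0657]
tool_rot: [-2.005, 0.401, 2.004]
force: [0.3, -0.7, 0.6]
gripper_width: 0.0486
```

Request:
servo_tool(
  series=[
    [-1,0,0,0,0,0,0],
    [-1,0,0,0,0,0,0],
    [-1,0,0,0,0,0,0],
    [-1,0,0,0,0,0,0],
    [-1,0,0,0,0,0,0],
  ],
)

```text
clock: 10.1
eef_pos: [0.6416, 0.1806, 0.0656]
tool_rot: [-2.005, 0.401, 2.005]
force: [1.0, -0.7, 4.4]
gripper_width: 0.0141
```

```bash
python3 - <<'E'
from h import *
go([.640,.181,.062],-59.1)
E
```

```text
clock 10.1 tcp [0.6416 0.1806 0.0656] jaw 157.4 w 0.0141 F [ 1.  -0.7  4.4]
 shift xyz mm [3.5 0.3 1.6]
 full turn rotvec [ 0.637 -0.     0.   ] j6 -2.58
```

Request:
servo_tool(
  series=[
    [-1,0,0,0,0.08,0,0],
    [-1,0,0,0,0.08,0,0],
    [-1,0,0,0,0.08,0,0],
    [-1,0,0,0,0.08,0,0],
    [-1,0,0,0,0.08,0,0],
    [-1,0,0,0,0.08,0,0],
    [-1,0,0,0,0.08,0,0],
    [-1,0,0,0,0.08,0,0],
    [-1,0,0,0,0,0,0],
    [-1,0,0,0,0,0,0],
  ],
)

```text
clock: 11.1
eef_pos: [0.6412, 0.181, 0.0656]
tool_rot: [-1.593, 0.904, 1.594]
force: [-3.3, 2.5, 5.4]
gripper_width: 0.0138
```

Request:
servo_tool(
  series=[
    [-0.2,0,0,0,0,0,0],
    [0,0,0,0,0,0,0],
    [0.1,0,0,0,0,0,0],
    [0.1,0,0,0,0,0,0],
    [0.1,-20,0,0,0,0,0],
    [0.1,-35,0,0,0,0,0],
    [0.1,-35,0,0,0,0,0],
    [0.1,-35,0,0,0,0,0],
    [0.1,-35,0,0,0,0,0],
    [0.1,0,0,0,0,0,0],
  ],
)

```text
clock: 12.1
eef_pos: [0.6449, 0.1811, 0.231]
tool_rot: [-1.598, 0.899, 1.584]
force: [0.1, -0.4, 0.0]
gripper_width: 0.0481
```

```bash
python3 - <<'E'
from h import *
go([.640,.181,.062],-59.1)
take('wrist','wrist9')
W,im,d=cloud('wrist9')
m=(W[...,2]>.070)&(W[...,2]<.083)&(np.hypot(W[...,0]-.64,W[...,1]-.181)<.06)
r=cv2.minAreaRect((W[m][:,:2]*1000).astype(np.float32));print(m.sum(),r)
cv2.imwrite('pics/w9c.png',cv2.resize(im[50:320,100:420,::-1],None,fx=2.2,fy=2.2))
E
```

```text
clock 12.1 tcp [0.6449 0.1811 0.231 ] jaw 120.7 w 0.0481 F [ 0.1 -0.4  0. ]
 shift xyz mm [168.9   5.8   3.1]
 full turn rotvec [-0.003 -0.004  0.009] j6 -1.94
1761 ((641.6903686523438, 179.0240478515625), (99.1507339477539, 13.37125301361084), 30.474834442138672)
```

View pics/w9c.png

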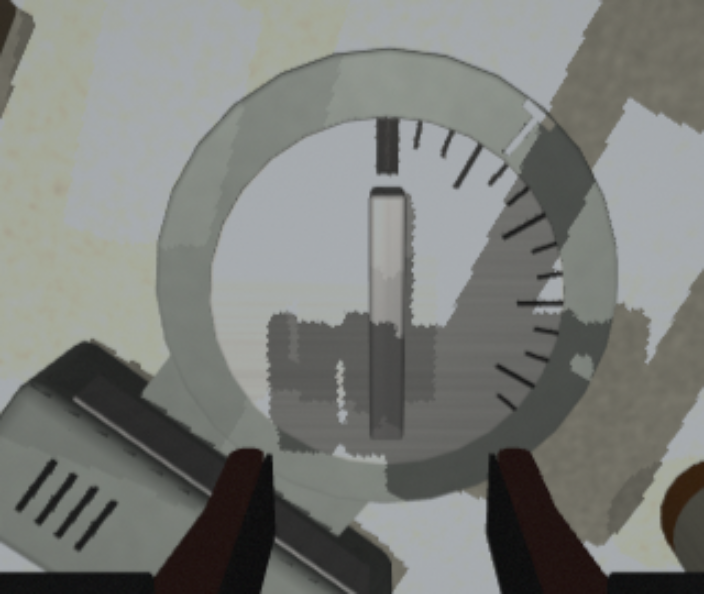

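The index line meets the fourth mark (498,174), and the fence is at 30.5–30.9° with the housing at −9.1°, so the dial reads about 40°. On to the bars, left one first.

```bash
python3 - <<'E'
from h import *
go([.398,.150,.2],81.5)
E
```

```text
clock 12.15 tcp [0.6435 0.1808 0.2281] jaw 120.7 w 0.0486 F [ 0.1 -0.  -0.5]
 shift xyz mm [ 26.7 226.9  99. ]
 full turn rotvec [ 0.685 -0.     0.006] j6 -1.94
```

Request:
servo_tool(
  series=[
    [0.7,0,32,14,0,0,0],
    [0.7,0,32,14,0,0,0],
    [0.7,4,32,14,0,0,0],
    [0.7,4,33,14,0,0,0],
    [0.7,4,33,14,0,0,0],
    [0.7,4,33,14,0,0,0],
    [0.7,4,32,15,0,0,0],
    [0.7,0,0,0,0,0,0],
  ],
)

```text
clock: 12.95
eef_pos: [0.3885, 0.1486, 0.2026]
tool_rot: [-1.588, 0.912, 1.601]
force: [0.5, 0.1, -0.6]
gripper_width: 0.0749
```

Request:
servo_tool(
  series=[
    [0.7,0,0,0,0.137,0,0],
    [0.7,0,0,0,0.137,0,0],
    [0.7,0,0,0,0.137,0,0],
    [0.7,0,0,0,0.137,0,0],
    [0.7,0,0,0,0.137,0,0],
    [0.7,0,0,0,0,0,0],
  ],
)

```text
clock: 13.55
eef_pos: [0.396, 0.1497, 0.2044]
tool_rot: [-1.098, 1.277, 1.099]
force: [-0.0, 0.4, 0.2]
gripper_width: 0.0749
```

```bash
cat >> h.py <<'E'
def bar(fn,x,y,rad=.09,z0=.037,z1=.055):
    W,im,d=cloud(fn)
    m=((W[...,2]>z0)&(W[...,2]<z1)&(np.hypot(W[...,0]-x,W[...,1]-y)<rad)&(d>0)).astype(np.uint8)
    m=cv2.morphologyEx(m,cv2.MORPH_OPEN,np.ones((5,5)))
    n,l,st,c=cv2.connectedComponentsWithStats(m); i=1+st[1:,4].argmax()
    (cx,cy),(a,b),t=cv2.minAreaRect((W[l==i][:,:2]*1000).astype(np.float32))
    jaw=(t if a<b else t+90)%180
    print(fn,'bar c',round(cx,1),round(cy,1),'size',round(a,1),round(b,1),'jaw',round(jaw,1),'z',np.median(W[l==i][:,2]).round(4)); return cx/1000,cy/1000,jaw
E
python3 - <<'E'
from h import *
for n in ['wrist','top']: take(n,n+'10')
x,y,j=bar('wrist10',.398,.15)
try: bar('top10',.398,.15)
except Exception as e: print(e)
for p in [(.416,-.046),(.668,-.038)]: bar('top10',*p)
go([x,y,.02],j)
E
```

```text
wrist10 bar c 400.5 146.4 size 45.0 108.8 jaw 81.6 z 0.0448
top10 bar c 361.6 156.7 size 35.9 39.8 jaw 0.7 z 0.0454
top10 bar c 416.2 -45.8 size 44.9 110.0 jaw 75.2 z 0.0451
top10 bar c 668.9 -38.2 size 108.5 44.3 jaw 90.7 z 0.045
clock 13.65 tcp [0.396  0.1497 0.2046] jaw 81.7 w 0.0746 F [-0.8 -0.4  0.4]
 shift xyz mm [184.6  -5.1  -2.5]
 full turn rotvec [ 0.001 -0.    -0.001] j6 -1.23
```

View pics/wrist10.png

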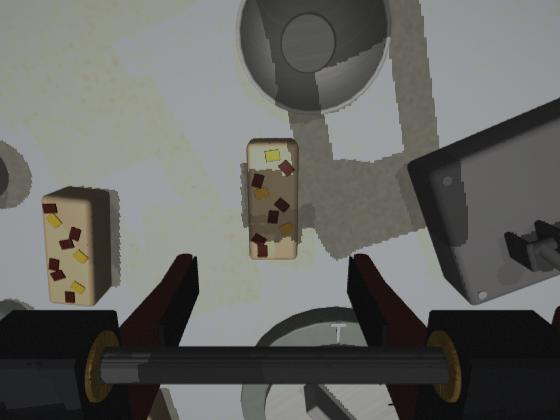

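View pics/top10.png

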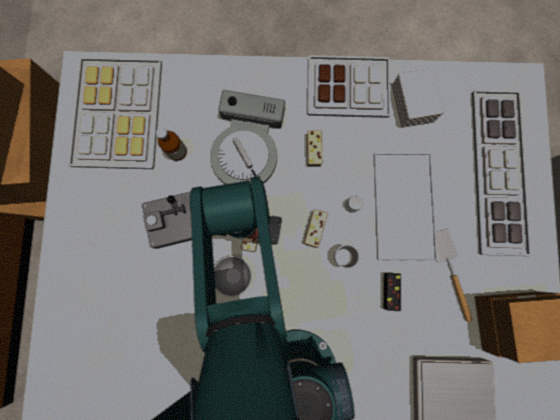

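Request:
servo_tool(
  series=[
    [0.7,35,-3,-1,0,0,0],
    [0.7,40,0,0,0,0,0],
    [0.7,40,0,0,0,0,0],
    [0.7,35,0,0,0,0,0],
    [0.7,20,0,0,0,0,0],
    [0.7,11,0,0,0,0,0],
    [0.7,0,0,0,0,0,0],
    [-1,0,0,0,0,0,0],
    [-1,0,0,0,0,0,0],
    [-1,0,0,0,0,0,0],
  ],
  squeeze=30,
)

```text
clock: 14.65
eef_pos: [0.3993, 0.1484, 0.0249]
tool_rot: [-1.1, 1.274, 1.098]
force: [0.2, -0.8, -0.4]
gripper_width: 0.0536
```

Request:
servo_tool(
  series=[
    [-1,0,0,0,0,0,0],
    [-1,0,0,0,0,0,0],
    [-1,-10,0,0,0,0,0],
    [-1,-25,0,0,0,0,0],
    [-1,-30,0,0,0,0,0],
    [-1,-35,0,0,0,0,0],
    [-1,-35,0,0,0,0,0],
    [-1,-15,0,0,0,0,0],
    [-1,0,0,0,0,0,0],
  ],
)

```text
clock: 15.55
eef_pos: [0.3999, 0.1485, 0.1766]
tool_rot: [-1.1, 1.272, 1.096]
force: [0.4, 0.2, -3.5]
gripper_width: 0.045
```

```bash
python3 - <<'E'
from h import *
go([.396,-.322,.18],1.8)
take('wrist','wrist11')
E
```

```text
clock 15.55 tcp [0.3999 0.1485 0.1766] jaw 81.5 w 0.045 F [ 0.4  0.2 -3.5]
 shift xyz mm [  -3.8  -65.9 -465.9]
 full turn rotvec [1.391 0.004 0.003] j6 -1.23
```

View pics/wrist11.png

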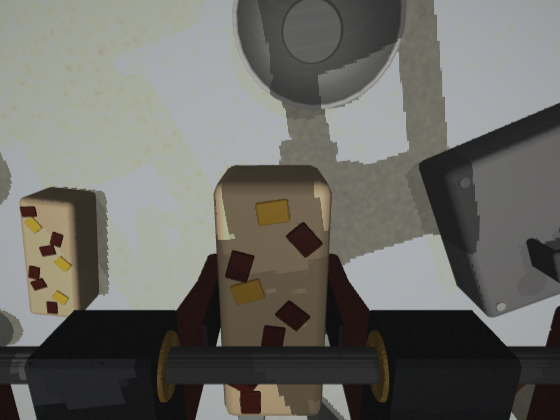

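The bar is held at 45 mm. I'll carry it to the near slot in the pan.

Request:
servo_tool(
  series=[
    [-1,0,-5,-36,0,0,0],
    [-1,0,-5,-36,0,0,0],
    [-1,0,-5,-36,0,0,0],
    [-1,0,-5,-36,0,0,0],
    [-1,0,-5,-36,0,0,0],
    [-1,0,-5,-36,0,0,0],
    [-1,0,-5,-36,0,0,0],
    [-1,0,-5,-36,0,0,0],
    [-1,0,-5,-36,0,0,0],
    [-1,0,0,0,0,0,0],
  ],
  squeeze=40,
)

```text
clock: 16.6
eef_pos: [0.3951, -0.1826, 0.173]
tool_rot: [-1.097, 1.279, 1.096]
force: [0.8, 0.3, -2.7]
gripper_width: 0.0452
```

Request:
servo_tool(
  series=[
    [-1,0,-5,-35,0,0,0],
    [-1,0,-5,-36,0,0,0],
    [-1,0,-6,-36,0,0,0],
    [-1,0,-5,-36,0,0,0],
    [-1,0,0,0,0.13,0,0],
    [-1,0,0,0,0.13,0,0],
    [-1,0,0,0,0.13,0,0],
    [-1,0,0,0,0.13,0,0],
    [-1,0,0,0,0.13,0,0],
  ],
)

```text
clock: 17.5
eef_pos: [0.3937, -0.3215, 0.1723]
tool_rot: [-0.596, 1.488, 0.603]
force: [0.5, 0.5, -2.4]
gripper_width: 0.045
```

Request:
servo_tool(
  series=[
    [-1,0,0,0,0.13,0,0],
    [-1,0,0,0,0.13,0,0],
    [-1,0,0,0,0.13,0,0],
    [-1,0,0,0,0.13,0,0],
    [-1,0,0,0,0.13,0,0],
    [-1,0,0,0,0.09,0,0],
    [-1,0,0,0,0,0,0],
  ],
)

```text
clock: 18.2
eef_pos: [0.3938, -0.3217, 0.1726]
tool_rot: [-0.023, 1.573, 0.027]
force: [0.2, -0.2, -3.3]
gripper_width: 0.0447
```

```bash
python3 - <<'E'
from h import *
go([.3955,-.327,.03],1.8)
for n in ['wrist','top']: take(n,n+'12')
for p in [(.416,-.046),(.668,-.038)]: bar('top12',*p)
E
```

```text
clock 18.2 tcp [ 0.3938 -0.3217  0.1726] jaw 1.8 w 0.0447 F [ 0.2 -0.2 -3.3]
 shift xyz mm [142.5  -5.8   1.8]
 full turn rotvec [ 0.    -0.002 -0.003] j6 -0.85
top12 bar c 415.8 -45.4 size 44.9 109.3 jaw 75.5 z 0.0452
top12 bar c 668.2 -38.3 size 109.5 44.1 jaw 91.1 z 0.0449
```

View pics/wrist12.png

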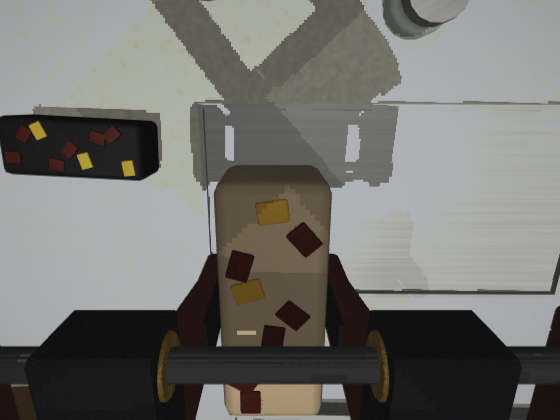

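View pics/top12.png

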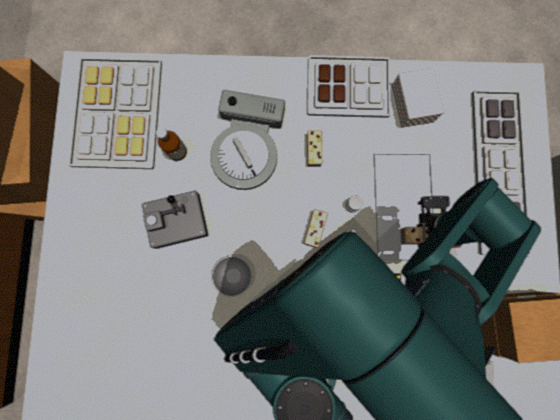

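```bash
python3 - <<'E'
from h import *
_,_,K,V=load('wrist12'); Wi=np.linalg.inv(V)
for u,v in [(205,105),(211,255),(380,103),(550,102),(345,402)]:
    dd=Wi[:3,:3]@np.array([(u-K[2])/K[0],(v-K[3])/K[1],1]); o=Wi[:3,3]; print((u,v),(o+dd*(.01-o[2])/dd[2]).round(4))
E
```

```text
(205, 105) [ 0.3352 -0.2453  0.01  ]
(211, 255) [ 0.3375 -0.38    0.01  ]
(380, 103) [ 0.4798 -0.2393  0.01  ]
(550, 102) [ 0.6197 -0.2341  0.01  ]
(345, 402) [ 0.4787 -0.5473  0.01  ]
```

Request:
servo_tool(
  series=[
    [-1,30,-3,3,0,0,0],
    [-1,35,-3,3,0,0,0],
    [-1,35,0,0,0,0,0],
    [-1,25,0,0,0,0,0],
    [-1,12,0,0,0,0,0],
    [-1,4,0,0,0,0,0],
    [-1,0,0,0,0,0,0],
    [-1,0,0,0,0,0,0],
  ],
)

```text
clock: 19.1
eef_pos: [0.4016, -0.3299, 0.0342]
tool_rot: [-0.027, 1.569, 0.024]
force: [-0.4, 0.1, -2.9]
gripper_width: 0.045
```

Request:
servo_tool(
  series=[
    [-1,2,0,0,0,0,0],
    [-1,0,0,0,0,0,0],
    [-1,1,0,0,0,0,0],
    [-1,0,0,0,0,0,0],
  ],
)

```text
clock: 19.5
eef_pos: [0.4009, -0.3292, 0.0304]
tool_rot: [-0.025, 1.57, 0.025]
force: [-0.1, -0.0, -3.4]
gripper_width: 0.0446
```

Request:
servo_tool(
  series=[
    [-1,1,0,0,0,0,0],
    [-1,0,0,0,0,0,0],
    [-1,1,0,0,0,0,0],
    [-1,0,0,0,0,0,0],
  ],
)

```text
clock: 19.9
eef_pos: [0.4009, -0.3291, 0.0289]
tool_rot: [-0.025, 1.571, 0.025]
force: [0.0, 3.1, 6.7]
gripper_width: 0.0447
```

Contact (+6.7 N up). I'll release to 65 mm and rise.

Request:
servo_tool(
  series=[
    [0.2,0,0,0,0,0,0],
    [0.4,0,0,0,0,0,0],
    [0.4,0,0,0,0,0,0],
    [0.4,-20,0,0,0,0,0],
    [0.4,-35,0,0,0,0,0],
    [0.4,-40,0,0,0,0,0],
    [0.4,-40,0,0,0,0,0],
    [0.4,-35,0,0,0,0,0],
    [0.4,0,0,0,0,0,0],
  ],
)

```text
clock: 20.8
eef_pos: [0.4033, -0.3317, 0.203]
tool_rot: [-0.031, 1.564, 0.02]
force: [-0.3, 0.1, -1.3]
gripper_width: 0.0613
```

```bash
python3 - <<'E'
from h import *
take('wrist','wrist13')
bar('wrist13',.4,-.33,z0=.042,z1=.06)
go([.417,-.046,.20],75.4)
E
```

```text
wrist13 bar c 400.9 -332.3 size 45.0 108.5 jaw 1.8 z 0.049
clock 20.85 tcp [ 0.4022 -0.3305  0.2006] jaw 1.8 w 0.0614 F [-0.9  0.2 -1.3]
 shift xyz mm [ -0.6 283.9  23.9]
 full turn rotvec [-1.284  0.     0.006] j6 -0.85
```

View pics/wrist13.png

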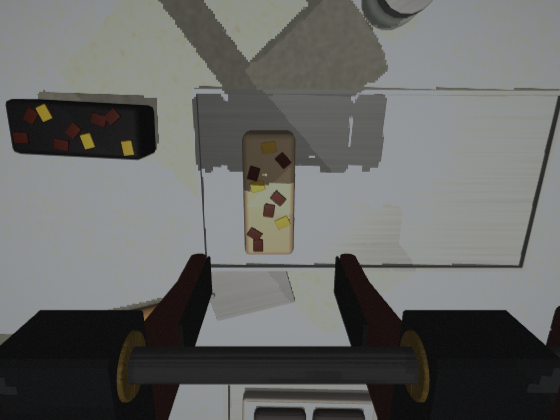

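The bar lies flat in the pan (top at 49 mm). On to the right bar.

Request:
servo_tool(
  series=[
    [0.7,0,35,3,0,0,0],
    [0.7,0,35,3,0,0,0],
    [0.7,0,36,3,0,0,0],
    [0.7,0,36,3,0,0,0],
    [0.7,0,36,3,0,0,0],
    [0.7,0,36,3,0,0,0],
    [0.7,0,35,3,0,0,0],
    [0.7,0,35,3,0,0,0],
    [0.7,0,0,0,-0.14,0,0],
    [0.7,0,0,0,-0.14,0,0],
  ],
  squeeze=30,
)

```text
clock: 21.85
eef_pos: [0.4145, -0.043, 0.1966]
tool_rot: [-0.25, 1.559, 0.252]
force: [-0.3, -0.1, 0.3]
gripper_width: 0.0746
```

Request:
servo_tool(
  series=[
    [0.7,0,0,0,-0.14,0,0],
    [0.7,0,0,0,-0.14,0,0],
    [0.7,0,0,0,-0.14,0,0],
    [0.7,0,0,0,-0.14,0,0],
    [0.7,0,0,0,-0.14,0,0],
    [0.7,0,0,0,-0.14,0,0],
    [0.7,0,0,0,-0.14,0,0],
    [0.7,0,0,0,-0.024,0,0],
    [0.7,0,0,0,0,0,0],
  ],
)

```text
clock: 22.75
eef_pos: [0.4151, -0.0443, 0.1972]
tool_rot: [-1.016, 1.321, 1.019]
force: [0.1, 0.1, 0.5]
gripper_width: 0.0746
```

```bash
python3 - <<'E'
from h import *
take('wrist','wrist14')
x,y,j=bar('wrist14',.416,-.046)
go([x-.0015,y+.0015,.024],j)
E
```

```text
wrist14 bar c 419.1 -49.4 size 45.0 108.8 jaw 74.9 z 0.0449
clock 22.8 tcp [ 0.4152 -0.0444  0.1974] jaw 75.2 w 0.0748 F [-0.1 -0.1  0.5]
 shift xyz mm [173.4  -3.5  -2.8]
 full turn rotvec [ 0.005 -0.    -0.002] j6 -1.59
```

View pics/wrist14.png

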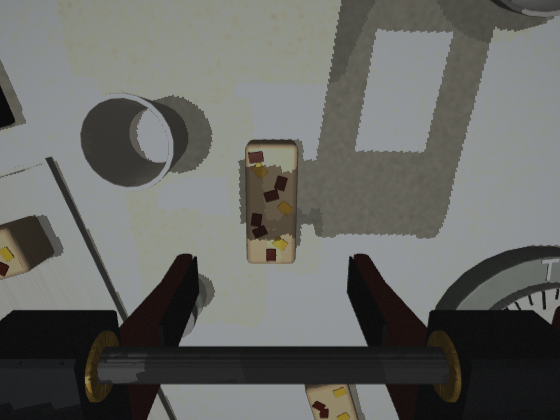

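```bash
python3 - <<'E'
from h import *
W,im,d=cloud('wrist14')
P=W[85:195,75:180].reshape(-1,3); m=P[:,2]>.05; Q=P[m]; print(Q[:,2].max(),np.percentile(Q[:,2],[50,90,98]),Q[Q[:,2]>np.percentile(Q[:,2],98)-.015][:,:2].min(0),Q[Q[:,2]>np.percentile(Q[:,2],98)-.015][:,:2].max(0))
s=ctrl.get_state();M=R.from_rotvec(s['tool_rot']).as_matrix()
Q=Q[Q[:,2]>np.percentile(Q[:,2],98)-.015]; L=(Q-np.array([.4176,-.0479,.024]))@M; print('tool y,z range',L.min(0).round(3),L.max(0).round(3))
E
```

```text
0.345282097685798 [0.07411882 0.08038241 0.08130175] [ 0.30044216 -0.17330278] [ 0.37166002 -0.02575258]
tool y,z range [-0.321  0.02  -0.143] [-0.042  0.091  0.001]
```

The cup is 80 mm tall, and the gripper body will stay above 90 mm with the TCP at 28 mm. Going down.

Request:
servo_tool(
  series=[
    [0.7,35,-3,-3,0,0,0],
    [0.7,40,0,0,0,0,0],
    [0.7,40,0,0,0,0,0],
    [0.7,30,0,0,0,0,0],
    [0.7,16,0,0,0,0,0],
    [0.7,8,0,0,0,0,0],
    [0.7,0,0,0,0,0,0],
    [-1,0,0,0,0,0,0],
    [-1,0,0,0,0,0,0],
    [-1,0,0,0,0,0,0],
  ],
)

```text
clock: 23.8
eef_pos: [0.4187, -0.0484, 0.03]
tool_rot: [-1.021, 1.318, 1.018]
force: [0.2, -0.6, 0.1]
gripper_width: 0.0542
```

Request:
servo_tool(
  series=[
    [-1,0,0,0,0,0,0],
    [-1,0,0,0,0,0,0],
    [-1,-10,0,0,0,0,0],
    [-1,-25,0,0,0,0,0],
    [-1,-35,0,0,0,0,0],
    [-1,-40,0,0,0,0,0],
    [-1,-40,0,0,0,0,0],
    [-1,-10,0,0,0,0,0],
    [-1,0,0,0,0,0,0],
  ],
  squeeze=40,
)

```text
clock: 24.7
eef_pos: [0.4188, -0.0485, 0.1907]
tool_rot: [-1.022, 1.317, 1.016]
force: [-0.2, -0.6, -3.8]
gripper_width: 0.0446
```

```bash
python3 - <<'E'
from h import *
go([.500,-.328,.18],1.8)
for n in ['wrist','top']: take(n,n+'15')
bar('top15',.668,-.038)
E
```

```text
clock 24.7 tcp [ 0.4188 -0.0485  0.1907] jaw 75.4 w 0.0446 F [-0.2 -0.6 -3.8]
 shift xyz mm [  11.4 -149.  -250. ]
 full turn rotvec [1.285 0.002 0.004] j6 -1.6
top15 bar c 669.3 -38.4 size 107.5 44.4 jaw 90.9 z 0.0447
```

View pics/wrist15.png

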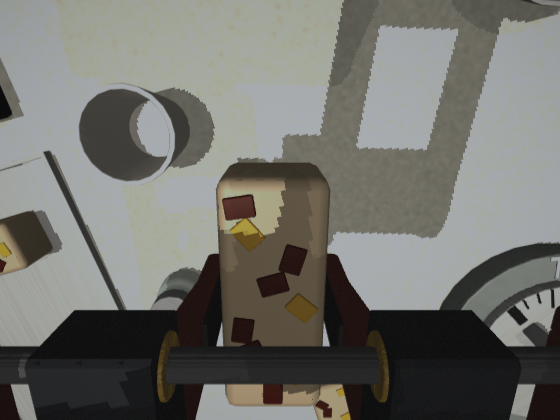

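The second bar is held. I'll carry it to the middle slot.

Request:
servo_tool(
  series=[
    [-1,0,-19,-31,0,0,0],
    [-1,0,-19,-31,0,0,0],
    [-1,0,-19,-31,0,0,0],
    [-1,0,-19,-31,0,0,0],
    [-1,0,-19,-31,0,0,0],
    [-1,0,-18,-31,0,0,0],
    [-1,0,-18,-32,0,0,0],
    [-1,0,-18,-32,0,0,0],
    [-1,0,0,0,0.13,0,0],
    [-1,0,0,0,0.13,0,0],
  ],
)

```text
clock: 25.8
eef_pos: [0.4978, -0.328, 0.1855]
tool_rot: [-0.813, 1.414, 0.821]
force: [-0.1, -0.3, -2.5]
gripper_width: 0.0449
```

Request:
servo_tool(
  series=[
    [-1,0,0,0,0.13,0,0],
    [-1,0,0,0,0.13,0,0],
    [-1,0,0,0,0.13,0,0],
    [-1,0,0,0,0.13,0,0],
    [-1,0,0,0,0.13,0,0],
    [-1,0,0,0,0.13,0,0],
    [-1,0,0,0,0.13,0,0],
    [-1,0,0,0,0.115,0,0],
    [-1,0,0,0,0,0,0],
  ],
)

```text
clock: 26.7
eef_pos: [0.4977, -0.3266, 0.1861]
tool_rot: [-0.021, 1.575, 0.026]
force: [0.1, -0.2, -3.0]
gripper_width: 0.0447
```

```bash
python3 - <<'E'
from h import *
go([.500,-.328,.036],1.8)
take('wrist','wrist16')
E
```

```text
clock 26.7 tcp [ 0.4977 -0.3266  0.1861] jaw 1.7 w 0.0447 F [ 0.1 -0.2 -3. ]
 shift xyz mm [150.1  -2.    2.9]
 full turn rotvec [-0.001 -0.004 -0.003] j6 -0.73
```

View pics/wrist16.png

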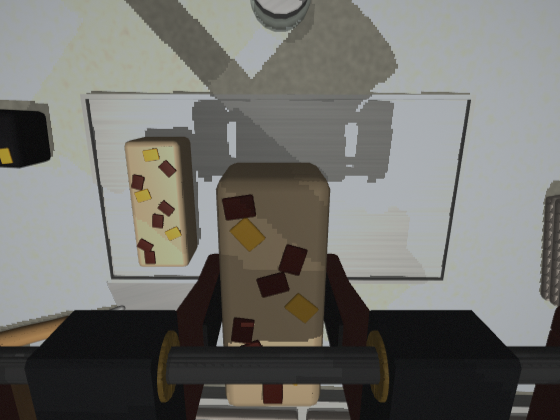

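Request:
servo_tool(
  series=[
    [-1,35,-2,3,0,0,0],
    [-1,40,0,0,0,0,0],
    [-1,35,0,0,0,0,0],
    [-1,25,0,0,0,0,0],
    [-1,12,0,0,0,0,0],
    [-1,2,0,0,0,0,0],
    [-1,0,0,0,0,0,0],
    [-1,1,0,0,0,0,0],
    [-1,1,0,0,0,0,0],
    [-1,0,0,0,0,0,0],
  ],
)

```text
clock: 27.75
eef_pos: [0.5026, -0.33, 0.0391]
tool_rot: [-0.025, 1.569, 0.024]
force: [0.0, 0.2, -3.0]
gripper_width: 0.0449
```

Request:
servo_tool(
  series=[
    [-1,1,0,0,0,0,0],
    [-1,0,0,0,0,0,0],
    [-1,1,0,0,0,0,0],
    [-1,0,0,0,0,0,0],
  ],
)

```text
clock: 28.15
eef_pos: [0.5021, -0.3295, 0.0361]
tool_rot: [-0.024, 1.571, 0.024]
force: [-0.7, 1.5, -1.6]
gripper_width: 0.0448
```

Request:
servo_tool(
  series=[
    [-1,1,0,0,0,0,0],
    [-1,0,0,0,0,0,0],
    [-1,1,0,0,0,0,0],
    [-1,0,0,0,0,0,0],
  ],
)

```text
clock: 28.55
eef_pos: [0.5021, -0.3295, 0.034]
tool_rot: [-0.024, 1.571, 0.024]
force: [-0.1, 0.0, -3.5]
gripper_width: 0.045
```

Request:
servo_tool(
  series=[
    [-1,1,0,0,0,0,0],
    [-1,0,0,0,0,0,0],
    [-1,1,0,0,0,0,0],
    [-1,0,0,0,0,0,0],
  ],
)

```text
clock: 28.95
eef_pos: [0.5021, -0.3296, 0.0338]
tool_rot: [-0.025, 1.57, 0.024]
force: [-3.4, 3.5, 13.5]
gripper_width: 0.0452
```

Contact at 13.5 N. Releasing.

Request:
servo_tool(
  series=[
    [0.2,0,0,0,0,0,0],
    [0.4,0,0,0,0,0,0],
    [0.4,0,0,0,0,0,0],
    [0.4,-20,0,0,0,0,0],
    [0.4,-35,0,0,0,0,0],
    [0.4,-40,0,0,0,0,0],
    [0.4,-40,0,0,0,0,0],
    [0.4,-35,0,0,0,0,0],
    [0.4,0,0,0,0,0,0],
  ],
)

```text
clock: 29.85
eef_pos: [0.505, -0.3318, 0.2075]
tool_rot: [-0.03, 1.563, 0.019]
force: [0.3, 0.4, -0.3]
gripper_width: 0.0613
```

```bash
python3 - <<'E'
from h import *
for n in ['wrist','top']: take(n,n+'17')
bar('wrist17',.5,-.33,z0=.042,z1=.06,rad=.065)
bar('wrist17',.4,-.33,z0=.042,z1=.06,rad=.065)
x,y,j=bar('top17',.668,-.038)
go([.670,-.040,.20],j)
E
```

```text
wrist17 bar c 502.2 -332.2 size 45.0 108.7 jaw 1.7 z 0.049
wrist17 bar c 401.2 -332.2 size 45.2 109.1 jaw 1.9 z 0.0491
top17 bar c 669.4 -38.2 size 108.7 44.0 jaw 90.6 z 0.0446
clock 29.95 tcp [ 0.5025 -0.3299  0.2027] jaw 1.8 w 0.0618 F [ 0.3  0.1 -0.3]
 shift xyz mm [  2.6 284.5 176.4]
 full turn rotvec [-1.551  0.     0.002] j6 -0.73
```

View pics/wrist17.png

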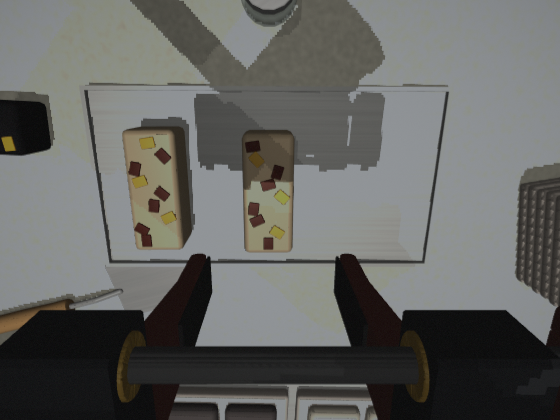

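Both bars are flat in the pan. On to the far bar.

Request:
servo_tool(
  series=[
    [0.7,0,32,20,0,0,0],
    [0.7,0,32,20,0,0,0],
    [0.7,0,32,20,0,0,0],
    [0.7,0,32,20,0,0,0],
    [0.7,0,32,20,0,0,0],
    [0.7,0,32,19,0,0,0],
    [0.7,0,31,19,0,0,0],
    [0.7,0,31,19,0,0,0],
    [0.7,0,31,19,0,0,0],
    [0.7,0,0,0,0,0,0],
  ],
  squeeze=30,
)

```text
clock: 30.95
eef_pos: [0.6699, -0.035, 0.1994]
tool_rot: [-0.026, 1.573, 0.029]
force: [-1.1, -0.6, 0.5]
gripper_width: 0.0746
```

Request:
servo_tool(
  series=[
    [0.7,0,0,0,-0.14,0,0],
    [0.7,0,0,0,-0.14,0,0],
    [0.7,0,0,0,-0.14,0,0],
    [0.7,0,0,0,-0.14,0,0],
    [0.7,0,0,0,-0.14,0,0],
    [0.7,0,0,0,-0.14,0,0],
    [0.7,0,0,0,-0.14,0,0],
    [0.7,0,0,0,-0.14,0,0],
    [0.7,0,0,0,-0.14,0,0],
    [0.7,0,0,0,-0.14,0,0],
  ],
)

```text
clock: 31.95
eef_pos: [0.6677, -0.04, 0.1999]
tool_rot: [-1.108, 1.273, 1.112]
force: [-0.4, -0.2, -0.5]
gripper_width: 0.0744
```

Request:
servo_tool(
  series=[
    [0.7,0,0,0,-0.13,0,0],
    [0.7,0,0,0,-0.02,0,0],
    [0.7,0,0,0,0,0,0],
  ],
)

```text
clock: 32.25
eef_pos: [0.6682, -0.0397, 0.2007]
tool_rot: [-1.213, 1.208, 1.216]
force: [0.6, 0.1, -0.7]
gripper_width: 0.0746
```

```bash
python3 - <<'E'
from h import *
take('wrist','wrist18')
x,y,j=bar('wrist18',.668,-.038)
go([x-.0015,y+.0015,.026],j)
E
```

```text
wrist18 bar c 672.4 -42.8 size 109.3 45.0 jaw 91.5 z 0.0449
clock 32.3 tcp [ 0.6685 -0.0396  0.201 ] jaw 90.4 w 0.0744 F [-0.2  0.4  0.3]
 shift xyz mm [175.   -2.8  -1.7]
 full turn rotvec [-0.019  0.    -0.002] j6 -1.74
```

View pics/wrist18.png

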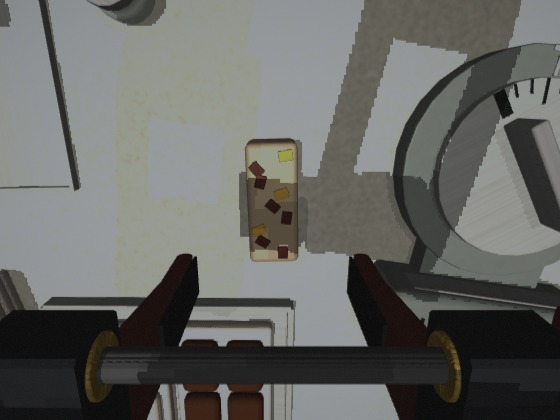

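Request:
servo_tool(
  series=[
    [0.7,35,-3,-2,-0.012,0,0],
    [0.7,40,0,0,0,0,0],
    [0.7,40,0,0,0,0,0],
    [0.7,35,0,0,0,0,0],
    [0.7,16,0,0,0,0,0],
    [0.7,8,0,0,0,0,0],
    [0.7,0,0,0,0,0,0],
    [-1,0,0,0,0,0,0],
    [-1,0,0,0,0,0,0],
    [-1,0,0,0,0,0,0],
  ],
)

```text
clock: 33.3
eef_pos: [0.6733, -0.0414, 0.0297]
tool_rot: [-1.227, 1.197, 1.223]
force: [0.4, -0.4, -0.1]
gripper_width: 0.0543
```

Request:
servo_tool(
  series=[
    [-1,0,0,0,0,0,0],
    [-1,0,0,0,0,0,0],
    [-1,-10,0,0,0,0,0],
    [-1,-25,0,0,0,0,0],
    [-1,-35,0,0,0,0,0],
    [-1,-40,0,0,0,0,0],
    [-1,-40,0,0,0,0,0],
    [-1,-10,0,0,0,0,0],
    [-1,0,0,0,0,0,0],
  ],
  squeeze=40,
)

```text
clock: 34.2
eef_pos: [0.6732, -0.0415, 0.1901]
tool_rot: [-1.228, 1.197, 1.222]
force: [-0.1, -0.2, -2.5]
gripper_width: 0.0446
```

```bash
python3 - <<'E'
from h import *
go([.600,-.326,.19],1.8)
take('wrist','wrist19')
E
```

```text
clock 34.2 tcp [ 0.6732 -0.0415  0.1901] jaw 91.3 w 0.0446 F [-0.1 -0.2 -2.5]
 shift xyz mm [   0.    79.5 -282.9]
 full turn rotvec [1.562 0.002 0.003] j6 -1.76
```

View pics/wrist19.png

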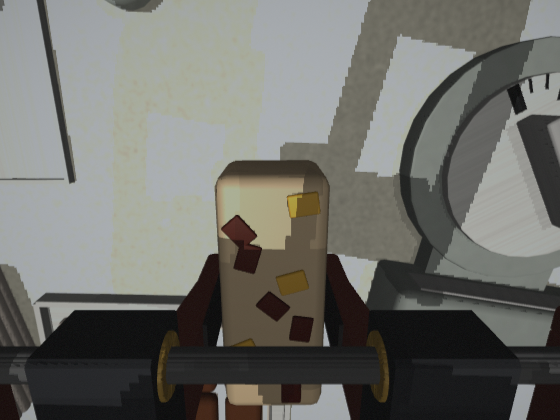

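Held. I'll carry it to the far slot.

Request:
servo_tool(
  series=[
    [-1,0,9,-31,0,0,0],
    [-1,0,9,-31,0,0,0],
    [-1,0,9,-31,0,0,0],
    [-1,0,9,-31,0,0,0],
    [-1,0,9,-31,0,0,0],
    [-1,0,9,-32,0,0,0],
    [-1,0,9,-32,0,0,0],
    [-1,0,9,-32,0,0,0],
    [-1,0,8,-32,0,0,0],
    [-1,0,0,0,0,0,0],
  ],
)

```text
clock: 35.25
eef_pos: [0.5959, -0.3295, 0.1847]
tool_rot: [-1.22, 1.203, 1.226]
force: [1.1, 0.2, -2.1]
gripper_width: 0.0445
```

Request:
servo_tool(
  series=[
    [-1,0,0,0,0.13,0,0],
    [-1,0,0,0,0.13,0,0],
    [-1,0,0,0,0.13,0,0],
    [-1,0,0,0,0.13,0,0],
    [-1,0,0,0,0.13,0,0],
    [-1,0,0,0,0.13,0,0],
    [-1,0,0,0,0.13,0,0],
    [-1,0,0,0,0.13,0,0],
    [-1,0,0,0,0.13,0,0],
    [-1,0,0,0,0.13,0,0],
  ],
)

```text
clock: 36.25
eef_pos: [0.5972, -0.3243, 0.185]
tool_rot: [-0.223, 1.563, 0.229]
force: [0.1, -0.0, -2.9]
gripper_width: 0.0446
```

Request:
servo_tool(
  series=[
    [-1,0,0,0,0.13,0,0],
    [-1,0,0,0,0.13,0,0],
    [-1,0,0,0,0,0,0],
  ],
)

```text
clock: 36.55
eef_pos: [0.5973, -0.3244, 0.1853]
tool_rot: [-0.023, 1.575, 0.028]
force: [-0.1, 0.3, -2.6]
gripper_width: 0.045
```

```bash
python3 - <<'E'
from h import *
go([.600,-.326,.038],1.8)
take('wrist','wrist20')
E
```

```text
clock 36.55 tcp [ 0.5973 -0.3244  0.1853] jaw 1.8 w 0.045 F [-0.1  0.3 -2.6]
 shift xyz mm [147.3  -2.1   3.2]
 full turn rotvec [ 0.001 -0.004 -0.003] j6 -0.63
```

View pics/wrist20.png

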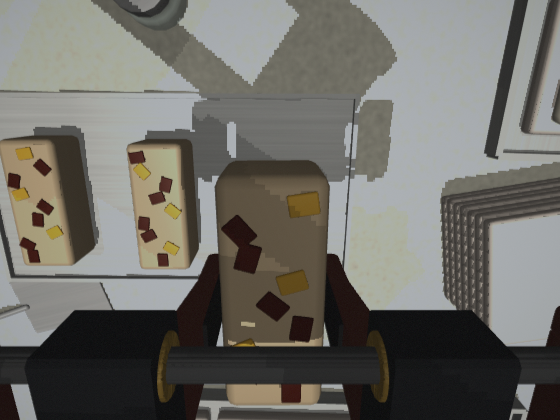

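Request:
servo_tool(
  series=[
    [-1,35,-2,2,0,0,0],
    [-1,40,0,0,0,0,0],
    [-1,35,0,0,0,0,0],
    [-1,25,0,0,0,0,0],
    [-1,12,0,0,0,0,0],
    [-1,2,0,0,0,0,0],
    [-1,0,0,0,0,0,0],
    [-1,1,0,0,0,0,0],
    [-1,1,0,0,0,0,0],
    [-1,0,0,0,0,0,0],
  ],
)

```text
clock: 37.6
eef_pos: [0.6011, -0.3282, 0.0382]
tool_rot: [-0.027, 1.569, 0.025]
force: [-0.2, -0.6, -1.9]
gripper_width: 0.0449
```

Request:
servo_tool(
  series=[
    [-1,1,0,0,0,0,0],
    [-1,0,0,0,0,0,0],
    [-1,1,0,0,0,0,0],
    [-1,0,0,0,0,0,0],
  ],
)

```text
clock: 38.0
eef_pos: [0.6005, -0.3278, 0.0351]
tool_rot: [-0.026, 1.571, 0.026]
force: [-0.5, 1.2, -2.1]
gripper_width: 0.045
```

Request:
servo_tool(
  series=[
    [-1,1,0,0,0,0,0],
    [-1,0,0,0,0,0,0],
    [-1,1,0,0,0,0,0],
    [-1,0,0,0,0,0,0],
  ],
)

```text
clock: 38.4
eef_pos: [0.6007, -0.3279, 0.0333]
tool_rot: [-0.026, 1.571, 0.026]
force: [-0.4, 0.5, -1.6]
gripper_width: 0.0451
```

Request:
servo_tool(
  series=[
    [-1,1,0,0,0,0,0],
    [-1,0,0,0,0,0,0],
    [-1,0.5,0,0,0,0,0],
    [-1,0,0,0,0,0,0],
  ],
)

```text
clock: 38.8
eef_pos: [0.6007, -0.3279, 0.0332]
tool_rot: [-0.026, 1.57, 0.026]
force: [-3.4, 1.5, 9.0]
gripper_width: 0.0443
```

Request:
servo_tool(
  series=[
    [0.2,0,0,0,0,0,0],
    [0.4,0,0,0,0,0,0],
    [0.4,0,0,0,0,0,0],
    [0.4,-20,0,0,0,0,0],
    [0.4,-35,0,0,0,0,0],
    [0.4,-40,0,0,0,0,0],
    [0.4,-40,0,0,0,0,0],
    [0.4,-40,0,0,0,0,0],
    [0.4,-40,0,0,0,0,0],
    [0.4,0,0,0,0,0,0],
  ],
)

```text
clock: 39.8
eef_pos: [0.6038, -0.3299, 0.2537]
tool_rot: [-0.031, 1.561, 0.021]
force: [0.6, -0.1, -0.2]
gripper_width: 0.061
```

Request:
servo_tool(
  series=[
    [0.4,0,40,0,0,0,0],
    [0.4,0,40,0,0,0,0],
    [0.4,0,40,0,0,0,0],
    [0.4,0,40,0,0,0,0],
    [0.4,0,40,0,0,0,0],
    [0.4,0,40,0,0,0,0],
    [0.4,0,40,0,0,0,0],
    [0.4,0,0,0,0,0,0],
  ],
)

```text
clock: 40.6
eef_pos: [0.5902, -0.0434, 0.2457]
tool_rot: [-0.027, 1.573, 0.031]
force: [0.2, -0.2, -0.4]
gripper_width: 0.0611
```

```bash
python3 - <<'E'
from h import *
for n in ['top','side']: take(n,n+'21')
go([.4,0,.3])
for x in (.4,.5,.6): bar('top21',x,-.33,z0=.042,z1=.06,rad=.065)
W,im,d=cloud('top21')
m=(W[...,2]>.070)&(W[...,2]<.083)&(np.hypot(W[...,0]-.64,W[...,1]-.181)<.06)
r=cv2.minAreaRect((W[m][:,:2]*1000).astype(np.float32));print(m.sum(),r)
E
```

```text
clock 40.7 tcp [ 0.5911 -0.0473  0.2459] jaw 2.0 w 0.0615 F [-0.2 -0.6 -0.3]
 shift xyz mm [ -53.9   54.  -189.3]
top21 bar c 398.4 -328.8 size 42.7 109.4 jaw 1.7 z 0.0492
top21 bar c 498.6 -329.6 size 43.9 108.4 jaw 1.5 z 0.0493
top21 bar c 596.1 -325.5 size 42.6 109.1 jaw 0.9 z 0.0488
151 ((637.9859008789062, 182.0068359375), (99.7715835571289, 14.302571296691895), 30.864601135253906)
```

View pics/top21.png

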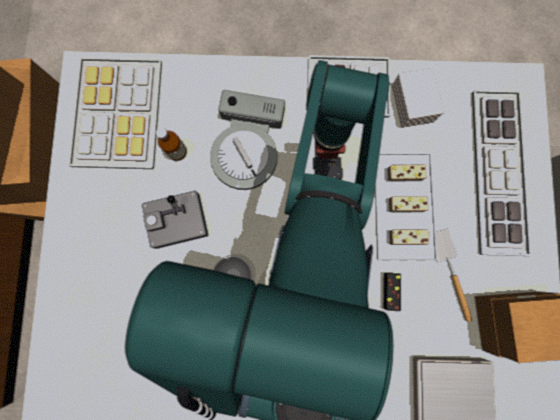

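View pics/side21.png

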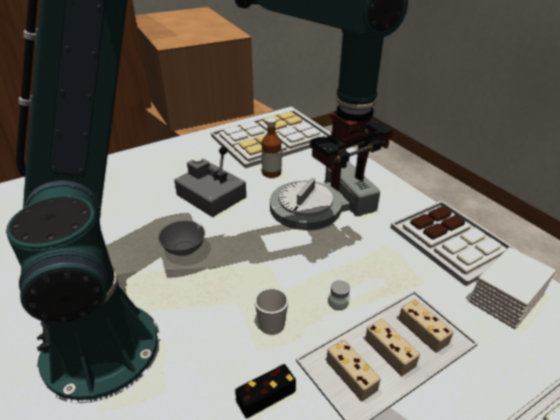

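All three bars lie flat in the pan, at (407,172), (409,204) and (409,237) in the top view. The lever is up, with its ball at (171,199). The fence at 30.9° and the housing at −9.1° give a reading of 40.0°. The jar and oil bottle are standing and the arm is clear, so I'll hand in.

```bash
python3 - <<'E'
from h import *
print(ctrl.sign_off())
E
```

```text
the job is handed in; nothing more can be done
None
```

The slicer is set for the diagonal cut, and I handed the job in after about 41 s of the 208 s allowed; the hand-in reports no verdict.

- **Trip switch:** I pressed the test button to its stop with the closed fingertips (17 N) and the lever dropped. I lifted the lever by its ball past upright and let go. The last top and side pictures show it standing up.
- **Cutting table:** I turned it from about 76.5° by the fence. The last top view gives 40.0° (fence 30.9°, housing −9.1°). A wrist picture right after the turn gave 39.6° and showed the 40 mark at the index line.
- **Bars:** Three bars were present; I saw no fourth in any view. All three lie flat across the pan, side by side about 100 mm apart. Their tops measure about 49 mm, as they should on the 4 mm floor. The black look-alike was left alone.
- **Jar and oil bottle:** Both stand where they were, and the arm was clear of everything at hand-in.

**Disagreement between cameras:** The wrist and top cameras differed by 3–5 mm in position. I aimed between the two for most grasps, and no check failed.

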